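Move three clay pots round to their own stands

TASK

The three unglazed pots stand on each other's stands: put the squat necked jar upright in the middle of the square tile, the straight brush pot upright in the middle of the round wooden bat, and the tapered cup upright, foot down, in the mouth of the tapered trimming chuck, nested loosely under its own weight and never pushed home so that it jams. Use the empty plaster slab as the free spot: stand one of the pots there on the way, and let go of it. Set everything down gently, tip no pot over, and leave the bowl, the glass jar and the amber bottle where they are.

Things in the scene. Friction and masses are not known exactly. Their poses are not given: they have to be found in the camera images.
- jar: squat brown clay jar, loose, about 400 g: flat round foot 80 mm across, belly 92 mm across at height 24 mm, straight round neck 46 mm across from height 58 mm to its top at 95 mm (dark mouth). Grip it by the neck. Origin: centre of the underside; z up. At the start it stands on the rim of the chuck.
- brushpot: straight brown clay cylinder, open at the top, loose, 280 g or so: 56 mm across, 100 mm high, wall 5 mm. Origin: centre of the underside; z up. At the start it stands on the square tile.
- cup: brown clay cup, open at the top, loose, 120 g or so: foot 32 mm across, widening evenly to 53 mm across at height 38 mm, then straight to the rim at height 75 mm; wall 4 mm. Grip it by the straight upper part. Origin: centre of the underside; z up. At the start it stands on the round wooden bat.
- chuck: trimming chuck, fixed: round metal plate 116 mm across, 20 mm thick, with a tapered clay ring on it, 68 mm across outside at its rim, 62 mm above the bench. Its hollow has the cup's taper: 49 mm across at the rim, 27 mm at the plate; loosely nested, the cup's foot is 31 mm above the bench; pushed with over 25 N it wedges and stays jammed. Origin: centre of the underside, on the bench; z up.
- tile: square kiln tile of red clay, fixed, 105 x 105 mm, 18 mm thick. Origin: centre of the underside, on the bench; z up, sides along x and y.
- bat: plain round plywood bat, fixed, 112 mm across, 15 mm thick. Origin: centre of the underside, on the bench; z up.
- slab: off-white rectangular plaster slab, fixed, 125 x 90 mm (x, y), 25 mm thick, empty at the start: the free spot. Origin: centre of the underside, on the bench; z up.
- bowl: small glazed bowl, loose bystander, 90 mm across, 45 mm high. Origin: centre of the underside.
- glassjar: small glass jar with a metal cap, loose bystander, 56 mm across, 70 mm high. Origin: centre of the underside.
- sprayer: amber bottle with a black cap, loose bystander, 64 mm across, 170 mm high. Origin: centre of the underside.

How it is judged (in metres and radians):
On the way:
1. one of the three pots has been stood upright on the plaster slab and let go (((horizontal distance between jar and slab below 0.035 m and z of jar in the frame of slab between 0.021 and 0.029 m and angle between jar's own z axis and vertical below 0.12 rad and contact force between the fingers and jar below 0.3 N) or (horizontal distance between brushpot and slab below 0.035 m and z of brushpot in the frame of slab between 0.021 and 0.029 m and angle between brushpot's own z axis and vertical below 0.12 rad and contact force between the fingers and brushpot below 0.3 N) or (horizontal distance between cup and slab below 0.035 m and z of cup in the frame of slab between 0.021 and 0.029 m and angle between cup's own z axis and vertical below 0.12 rad and contact force between the fingers and cup below 0.3 N))), for 0.2 s.
At the end, for the whole second after the job is handed in: Jar upright on the square tile and brush pot upright on the round bat, each within 13 mm of its centre; cup upright in the chuck, foot 24 to 36 mm above the bench, within 8 mm of its axis, and loose (under 30 N of contact force; a jammed cup keeps more). All three at rest (horizontal distance between jar and tile below 0.013 m and z of jar in the frame of tile between 0.014 and 0.022 m and angle between each of jar, brushpot, cup's own z axis and vertical below 0.12 rad and linear speed of each of jar, brushpot, cup below 0.02 m/s and horizontal distance between brushpot and bat below 0.013 m and z of brushpot in the frame of bat between 0.011 and 0.019 m and horizontal distance between cup and chuck below 0.008 m and z of cup in the frame of chuck between 0.024 and 0.036 m and contact force between cup and chuck below 30 N); the robot touches nothing.
It fails at once if the cup is pushed or dropped into the chuck hard (over 80 N of contact force) (contact force between cup and chuck above 80 N).
It fails at once if a pot is set down hard (over 50 N) on the slab, the tile or the bat (contact force between any of jar, brushpot, cup and slab above 50 N or contact force between any of jar, brushpot, cup and tile above 50 N or contact force between any of jar, brushpot, cup and bat above 50 N).
It fails at once if a pot is tipped over (more than 0.6 rad) (angle between any of jar, brushpot, cup's own z axis and vertical above 0.6 rad).
It fails at once if the bowl, the glass jar or the amber bottle is moved by more than 30 mm (distance of any of bowl, glassjar, sprayer from where it was at the start of the episode above 0.03 m).
It also fails if it takes over 120 s, if anything falls off the work surface, if the arm or the gripper's body presses on something with over 40 N, if the wrist force passes 120 N, or if a joint passes its speed limit or range.

ROBOT

A 6-joint arm with a two-finger parallel gripper is mounted at the origin on the work surface. World frame = base frame: x ahead of the robot, y to its left, z up, the work surface at z = 0. Lengths are in mm, angles in rad, forces in N, time in s.
With the tool pointing down it reaches from about 350 to 850 mm from the base axis. Payload 8.1 kg.
Tool frame: the origin (TCP) lies between the finger pads; the fingertips stand 17 mm ahead of it and the grasp point (between the pads) lies 2 mm behind it; y points along the fingers, z is the direction in which the jaws open and shut, and the axes are right-handed (so a half turn about y gives the same grasp; the last joint's range is limited). The gripper opens to 93 mm and grips with 3 to 60 N. Pads are 15 mm wide; open, the fingers measure 128 mm over their backs; the gripper's body (75 mm by 188 mm) begins 65 mm behind the grasp point.
Start: joints at [-1.273, 0.13, 1.488, -0, 1.523, -0.085], TCP at [224.132, -556.57, 235.635] pointing down, gripper open.
Joint ranges: [-2.96, 2.96], [-0.89, 2.26], [0.02, 2.5], [-1.34, 4.48], [0, 2.73], [-2.66, 2.66]. Speed limits (rad/s): [2.39, 2.39, 2.79, 3.14, 3.14, 3.14].

INTERFACE

Orientations are given as a unit quaternion [w, x, y, z].
In Python, from bench import env gives the robot as it stands. Calls block until the motion is done:
- env.goto(position, orientation): joint-space move of the TCP to a pose.
- env.move_l(position, rot=None, speed=150): straight line of the TCP; rot=None keeps the orientation; speed is the mean speed in mm/s.
- env.set_joints(angles): joint-space move.
- env.open_gripper() and env.close(force=None): open the fingers fully, or close them until they stop; force is the grip in N (None keeps the last).
- env.dwell(seconds).
- env.solve_ik(position, orientation): joint angles nearest the present ones, or None.
- env.get_obs(): the state.
- env.grab_frame(name): name is "scene" or "top"; returns a dict with "pixels" (400x640x3 uint8, red, green, blue), "fov_y" (degrees; the focal length in pixels is half the picture's height over the tangent of half this angle, whatever the lens; pixels are square), "cx", "cy" (the principal point, pixels), "dist_coeffs" ([k1, k2, p1, p2, k3] as OpenCV has them; the pictures are not rectified), "world_to_cam" (4x4, takes a point from world to camera coordinates). Camera axes: x right, y down, z forward; pixel columns grow to the right and rows downward; lengths in mm; the calibration is good to about 2 mm. A picture is of the moment at which its call begins. There is no depth.
A pose or a line that the arm cannot do raises env.PlanningError and nothing moves.
- env.close_job(): hands the job in, once; it reports no verdict.
Trained networks look in a picture, given as the dict that the camera call returned (one of the last four; its "shot" number tells which), for a name from the list of things; names that differ only in an ending like _2 or _b are one class to them, and where a whole thing is asked for, a point or a joint stands for the part that bears it (a point fixed in the world has none). Each returns a list of dicts, best first, with "conf" (0 to 1); they miss things now and then, are a little off and sometimes report something else, mostly with a low value. They report only what shows in the picture. A call takes as long as a camera call.
- env.recognise(picture, query): "location" ([column, row] in pixels, amid what is visible of it).
The state is a dict: "t": time; "joint_positions": joint angles; "joint_velocities": joint speeds; "joint_efforts": joint torques, N m; "ee_pos": TCP position; "ee_rot": TCP orientation; "ft_force": force on the tool from outside, world axes, zero at the start; "moment": the same for the moment, N m; "finger_gap": finger opening in mm.
Only numpy, scipy, OpenCV 4.12 (cv2) and the standard library are available. Lean on these libraries where they do the work, as an engineer would, in place of code of your own. Each camera call takes 0.05 s, during which the arm holds its last target. There are 200 camera calls.

## Working session

There is one attempt and no reset: what is moved stays moved. The work goes in short steps, each a Python script; the robot and the scene stay as the last script left them, time stands still between calls to the robot, and variables do not carry over. Pictures are saved under pics/ and viewed, about 12 in all and at most 16, crops included, and the job is handed in when it is done.

```bash
mkdir -p pics; ls
cat > h.py <<'E'
import numpy as np, cv2
from bench import env
def K(f):
    h=f["pixels"].shape[0]; fl=h/2/np.tan(np.radians(f["fov_y"])/2)
    return np.array([[fl,0,f["cx"]],[0,fl,f["cy"]],[0,0,1.]])
def back(f,px,z):
    """pixel -> world point on the plane at height z"""
    n=cv2.undistortPoints(np.array([[px]],float),K(f),np.array(f["dist_coeffs"],float)).ravel()
    M=np.array(f["world_to_cam"]); R,t=M[:3,:3],M[:3,3]
    c=-R.T@t; d=R.T@np.array([n[0],n[1],1.]); return c+d*(z-c[2])/d[2]
def proj(f,P):
    M=np.array(f["world_to_cam"]); 
    return cv2.projectPoints(np.array(P,float).reshape(-1,1,3),cv2.Rodrigues(M[:3,:3])[0],M[:3,3],K(f),np.array(f["dist_coeffs"],float))[0].reshape(-1,2)
def save(f,name,crop=None,s=1):
    im=cv2.cvtColor(f["pixels"],cv2.COLOR_RGB2BGR)
    if crop: x0,y0,x1,y1=crop; im=im[y0:y1,x0:x1]
    cv2.imwrite("pics/"+name,cv2.resize(im,None,fx=s,fy=s))
E
python3 - <<'E'
from h import *
o=env.get_obs(); print(o["ee_pos"],o["ee_rot"],o["finger_gap"],o["t"])
for n in("scene","top"):
    f=env.grab_frame(n); save(f,n+"1.png"); M=np.array(f["world_to_cam"]); print(n,f["fov_y"],-M[:3,:3].T@M[:3,3])
    for q,z in dict(jar=100,brushpot=68,cup=50,chuck=20,tile=18,bat=15,slab=25,bowl=25,glassjar=50,sprayer=120).items():
        print(q,[(np.round(r["location"]).tolist(),round(r["conf"],2),back(f,r["location"],z)[:2].round().tolist()) for r in env.recognise(f,q)[:2]])
E
```

```text
pics
[ 223.98289295 -556.06421436  234.62463593] [ 0.1344656  -0.13459137  0.69480639 -0.69357642] 93.09644060911194 0.0
scene 57.6486758241413 [1130.07847992  131.96829656  756.7296272 ]
jar [([348.0, 186.0], 0.68, [525.0, 94.0])]
brushpot [([438.0, 232.0], 0.64, [601.0, 313.0])]
cup [([250.0, 203.0], 0.73, [584.0, -145.0]), ([425.0, 253.0], 0.47, [650.0, 288.0])]
chuck [([348.0, 213.0], 0.86, [544.0, 103.0]), ([348.0, 184.0], 0.69, [443.0, 90.0])]
tile [([421.0, 254.0], 0.68, [634.0, 286.0]), ([147.0, 236.0], 0.58, [707.0, -376.0])]
bat [([264.0, 220.0], 0.77, [605.0, -106.0])]
slab [([220.0, 180.0], 0.92, [499.0, -262.0])]
bowl [([432.0, 181.0], 0.78, [395.0, 315.0])]
glassjar [([341.0, 258.0], 0.55, [699.0, 105.0])]
sprayer [([151.0, 237.0], 0.82, [768.0, -295.0]), ([223.0, 179.0], 0.15, [576.0, -205.0])]
top 54.714725298320346 [ 492.0726239    -9.51222534 1057.12588153]
jar [([286.0, 230.0], 0.57, [503.0, 88.0])]
brushpot [([205.0, 190.0], 0.63, [602.0, 304.0])]
cup [([371.0, 196.0], 0.56, [598.0, -126.0]), ([221.0, 192.0], 0.39, [601.0, 269.0])]
chuck [([301.0, 230.0], 0.76, [504.0, 56.0])]
tile []
bat [([362.0, 206.0], 0.83, [574.0, -108.0])]
slab [([421.0, 244.0], 0.81, [476.0, -264.0])]
bowl [([203.0, 270.0], 0.71, [393.0, 313.0])]
glassjar [([283.0, 161.0], 0.87, [686.0, 105.0]), ([222.0, 189.0], 0.75, [610.0, 266.0])]
sprayer [([451.0, 143.0], 0.82, [725.0, -316.0])]
```

View pics/scene1.png

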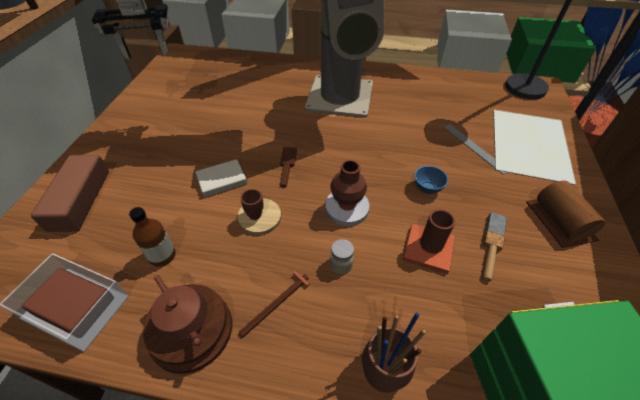

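View pics/top1.png

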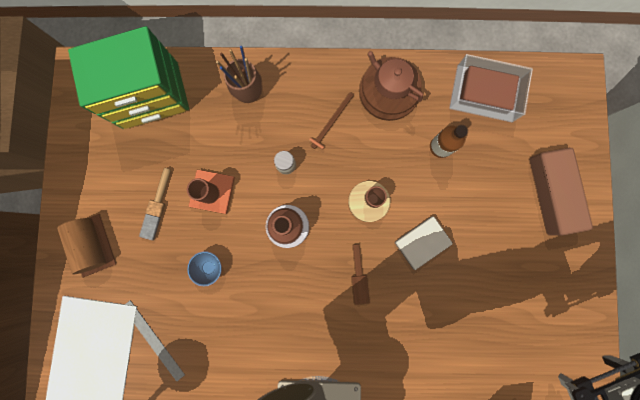

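Scene picture: jar on the chuck at (348,190), brush pot on the red tile at (435,235), cup on the bat at (255,205), and the slab empty at (220,178). The bowl, glass jar and amber bottle are at (430,180), (342,257) and (152,237). The detections agree with this. Next I fit the stands and pots to sharper edges.

```bash
cat >> h.py <<'E'
def ring(x,y,z,r,n=72):
    a=np.linspace(0,2*np.pi,n,endpoint=False); return np.c_[x+r*np.cos(a),y+r*np.sin(a),np.full(n,z)]
def rect(x,y,z,a,b,th):
    c=np.array([[-a,-b],[a,-b],[a,b],[-a,b]])/2; R=np.array([[np.cos(th),-np.sin(th)],[np.sin(th),np.cos(th)]])
    return np.c_[c@R.T+[x,y],np.full(4,z)]
def crop(f,c,curves=(),w=80,h=60,s=5):
    im=cv2.cvtColor(f["pixels"],cv2.COLOR_RGB2BGR); x0,y0=int(c[0]-w/2),int(c[1]-h/2)
    o=cv2.resize(im[y0:y0+h,x0:x0+w],None,fx=s,fy=s,interpolation=cv2.INTER_CUBIC)
    for P in curves:
        p=(proj(f,P)-[x0,y0]+.5)*s-.5; cv2.polylines(o,[np.round(p).astype(np.int32)],True,(0,255,0),1)
    cv2.putText(o,f"{x0},{y0}",(3,12),0,.4,(255,255,255),1); return o
def montage(L,name): cv2.imwrite("pics/"+name,np.vstack([np.hstack(L[i:i+2]) for i in range(0,len(L),2)]))
E
python3 - <<'E'
from h import *
from scipy.optimize import least_squares
f=env.grab_frame("top"); hsv=cv2.cvtColor(f["pixels"],cv2.COLOR_RGB2HSV)
def mask(c,lo,hi,w=70):
    m=cv2.inRange(hsv,lo,hi); k=np.zeros_like(m); k[c[1]-w//2:c[1]+w//2,c[0]-w//2:c[0]+w//2]=255
    m=cv2.morphologyEx(m&k,cv2.MORPH_OPEN,np.ones((2,2),np.uint8))
    n,l,s,_=cv2.connectedComponentsWithStats(m); i=1+np.argmax(s[1:,4]); return (l==i).astype(np.uint8)
for q,c in dict(bat=(370,202),chuck=(288,228),tile=(211,191),slab=(425,243)).items():
    x=hsv[c[1]-22:c[1]+22:4,c[0]-24:c[0]+24:6]
    print(q); 
    for r in x: print(' '.join('%d,%d,%d'%tuple(v) for v in r))
E
```

```text
bat
13,143,176 13,143,177 14,143,178 13,144,177 15,132,120 13,147,154 14,145,111 13,143,112
13,144,179 13,145,180 19,100,220 19,96,225 20,92,227 18,103,144 13,143,114 14,143,116
14,143,178 14,138,163 19,100,220 18,101,218 12,118,171 10,132,93 11,122,149 14,141,112
13,143,180 21,92,229 22,91,227 23,88,232 11,131,74 9,127,108 10,129,89 14,133,117
13,143,173 20,97,227 21,93,227 19,99,178 10,120,96 11,129,87 10,133,90 18,99,139
13,144,186 20,96,226 20,94,226 19,99,198 10,122,90 10,123,95 13,134,61 23,89,233
13,145,172 23,88,227 23,84,227 21,91,228 9,123,145 11,135,66 13,109,173 24,83,231
13,142,185 27,77,229 24,83,227 19,99,221 19,100,224 19,100,220 19,100,216 18,102,183
14,142,183 18,101,195 20,96,226 18,99,216 18,99,218 18,100,219 18,99,220 13,144,175
13,145,180 13,148,174 23,86,229 21,91,225 19,98,223 20,98,223 19,100,225 13,143,182
14,144,184 13,142,185 13,146,166 20,95,227 19,97,226 17,108,212 13,145,174 13,143,177
chuck
13,143,194 13,143,194 13,151,191 130,3,239 5,10,146 9,25,131 13,144,115 13,140,115
13,145,190 13,150,190 6,28,128 9,134,112 10,136,77 8,37,109 0,9,144 14,144,113
13
[... 1829 characters left out ...]
,103 27,22,228 26,22,228 27,23,228 25,26,228 14,91,118
13,143,170 16,48,100 26,23,228 26,22,227 26,23,228 21,35,168 19,40,142 19,38,149
16,51,95 24,27,229 26,25,228 23,29,227 18,39,143 18,40,148 18,38,146 18,38,146
26,23,229 25,25,228 18,39,150 18,38,146 19,39,145 19,38,148 18,40,147 19,38,146
26,23,228 20,39,152 20,40,148 17,40,148 18,40,147 20,37,144 19,37,146 18,38,147
19,37,130 17,39,149 19,38,147 19,38,147 20,38,147 19,39,145 17,37,146 20,41,144
14,119,88 18,40,148 18,38,146 18,40,148 18,39,149 20,38,146 20,36,143 13,139,101
14,138,102 20,37,143 20,39,145 20,37,146 19,36,147 20,34,150 14,138,98 14,142,104
13,140,106 14,103,82 19,37,146 20,39,144 20,34,149 14,142,95 13,138,109 13,139,110
```

```bash
cat >> h.py <<'E'
POT=dict(jar=[(0,40),(24,46),(41,37),(58,23),(95,23)],brushpot=[(0,28),(100,28)],cup=[(0,16),(38,26.5),(75,26.5)])
STAND=dict(chuck=[(0,58),(20,58)],bat=[(0,56),(15,56)],tile=(105,105,18),slab=(125,90,25))
RIM={'chuck':[(20,34),(62,34)]}
H={'chuck':62,'bat':15,'tile':18,'slab':25}
def fillhull(im,p,off,s):
    cv2.fillConvexPoly(im,cv2.convexHull(np.round(((p-off)+.5)*s*16-8).astype(np.int32)),1,lineType=8,shift=4)
def revol(f,im,x,y,z0,prof,off,s):
    for (a,r),(b,q) in zip(prof,prof[1:]):
        fillhull(im,proj(f,np.r_[ring(x,y,z0+a,r,40),ring(x,y,z0+b,q,40)]).astype(np.float32),off,s)
def standmask(f,st,p,off,sh,s):
    im=np.zeros(sh,np.uint8); S=STAND[st]
    if isinstance(S,list): revol(f,im,p[0],p[1],0,S,off,s)
    else: fillhull(im,proj(f,np.r_[rect(p[0],p[1],0,*S[:2],p[2]),rect(p[0],p[1],S[2],*S[:2],p[2])]).astype(np.float32),off,s)
    return im
def potmask(f,pot,x,y,z0,off,sh,s):
    im=np.zeros(sh,np.uint8); revol(f,im,x,y,z0,POT[pot],off,s); return im
def obs(f,st,off,w,h,s):
    hsv=cv2.cvtColor(f["pixels"],cv2.COLOR_RGB2HSV).astype(int)[off[1]:off[1]+h,off[0]:off[0]+w]; Hh,S,V=hsv[...,0],hsv[...,1],hsv[...,2]
    stand={'chuck':S<80,'slab':S<75,'bat':(S<118)&(Hh>=15)&(V>95),'tile':(Hh<=10)&(S>=149)&(V>95)}[st]
    pot=(Hh<=12)&(S>95)&(S<152)&(V<172)&~stand
    up=lambda m:cv2.resize(m.astype(np.uint8),None,fx=s,fy=s,interpolation=cv2.INTER_NEAREST)
    def big(m):
        n,l,st_,_=cv2.connectedComponentsWithStats(m); return (l==1+np.argmax(st_[1:,4])).astype(np.uint8) if n>1 else m
    return up(stand),big(up(pot))
def fit(fs,st,p0,pot=None,q0=None,w=90,h=90,s=4):
    """fit stand pose p=(x,y[,th]) and pot position q on it; returns (p,q,cost)"""
    from scipy.optimize import minimize
    n=len(p0); D=[]
    for f in fs:
        c=proj(f,[[p0[0],p0[1],40 if pot else 15]])[0]; off=np.clip(np.round(c-[w/2,h/2]).astype(int),0,None); D.append((f,off,obs(f,st,off,w,h,s)))
    sc=np.r_[[1,1,.01][:n],[1,1]]
    x0=np.r_[p0,q0] if pot else np.array(p0,float); sc=sc[:n] if not pot else np.r_[[1,1,.01][:n],1,1]
    def cost(v):
        v=v*sc; c=0
        for f,off,(so,po) in D:
            a=standmask(f,st,v[:n],off,so.shape,s)
            if pot:
                b=potmask(f,pot,v[n],v[n+1],H[st],off,so.shape,s)
                if st=='chuck':
                    r=np.zeros_like(b); revol(f,r,v[0],v[1],0,RIM['chuck'],off,s); b|=r
                a=a&~b; c+=(b^po).sum()
            c+=(a^so).sum()
        return c/s**2
    best=None
    for k in (8,3):
        x=x0/sc if best is None else best.x
        sim=np.vstack([x]+[x+k*e for e in np.eye(len(x))]); best=minimize(cost,x,method='Nelder-Mead',options=dict(initial_simplex=sim,xatol=.05,fatol=.05,maxiter=400))
    v=best.x*sc; return v[:n],v[n:],best.fun
E
python3 - <<'E'
from h import *
fs={n:env.grab_frame(n) for n in("top","scene")}
L=[];L2=[]
for st,p0,pot,q0 in [('chuck',[510,80],'jar',[510,85]),('bat',[590,-115],'cup',[590,-130]),('tile',[620,280,0.],'brushpot',[602,305]),('slab',[485,-264,-.6],None,None)]:
    for k,sel in (("top",[fs["top"]]),("scene",[fs["scene"]]),("both",list(fs.values()))):
        p,q,c=fit(sel,st,p0,pot,q0); print(st,k,p.round(2),q.round(1),round(c,1))
    S=STAND[st]; z=H[st]
    cv=[ring(*p,S[1][0],S[1][1])] if isinstance(S,list) else [rect(p[0],p[1],S[2],S[0],S[1],p[2])]
    if pot: cv+=[ring(*q,z+a,r) for a,r in POT[pot]]
    for l,n in((L,"top"),(L2,"scene")): l.append(crop(fs[n],proj(fs[n],[[*p[:2],40]])[0],cv))
montage(L,"m_top.png");montage(L2,"m_scene.png")
E
```

```text
chuck top [516.25  94.1 ] [515.3  94.4] 266.5
chuck scene [507.45  93.84] [511.2  93.2] 620.4
chuck both [514.2   94.21] [513.8  93.1] 981.8
bat top [ 587.88 -125.62] [ 593.7 -135. ] 250.4
bat scene [ 578.54 -128.3 ] [ 591.8 -135.8] 791.1
bat both [ 587.25 -125.65] [ 593.3 -135.4] 1119.6
tile top [ 6.0684e+02  3.0863e+02 -1.8000e-01] [600.7 310.6] 127.3
tile scene [ 5.9321e+02  3.0842e+02 -1.7000e-01] [598.  309.3] 398.8
tile both [ 6.0515e+02  3.0692e+02 -1.5000e-01] [600.1 309.4] 718.4
slab top [ 479.02 -271.32   -0.95] [] 83.2
slab scene [ 476.69 -272.7    -0.96] [] 96.5
slab both [ 478.51 -271.22   -0.96] [] 183.6
```

View pics/m_top.png

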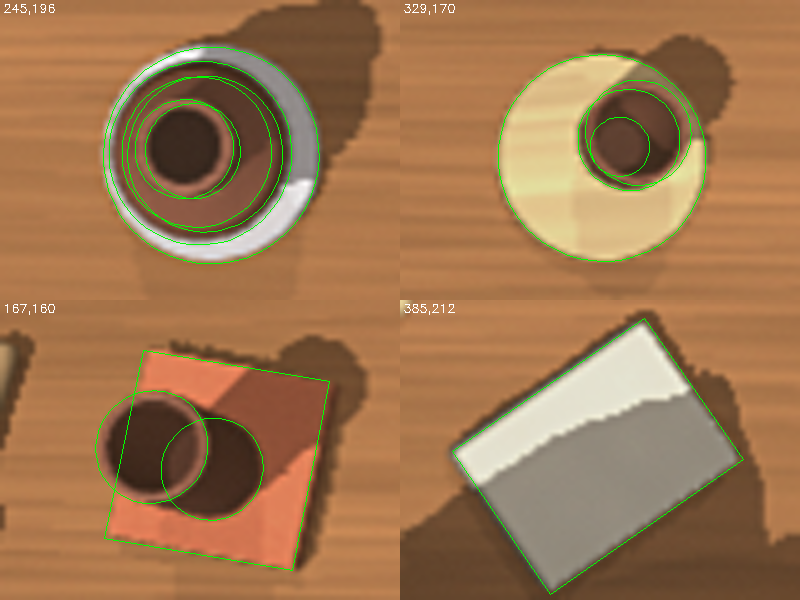

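View pics/m_scene.png

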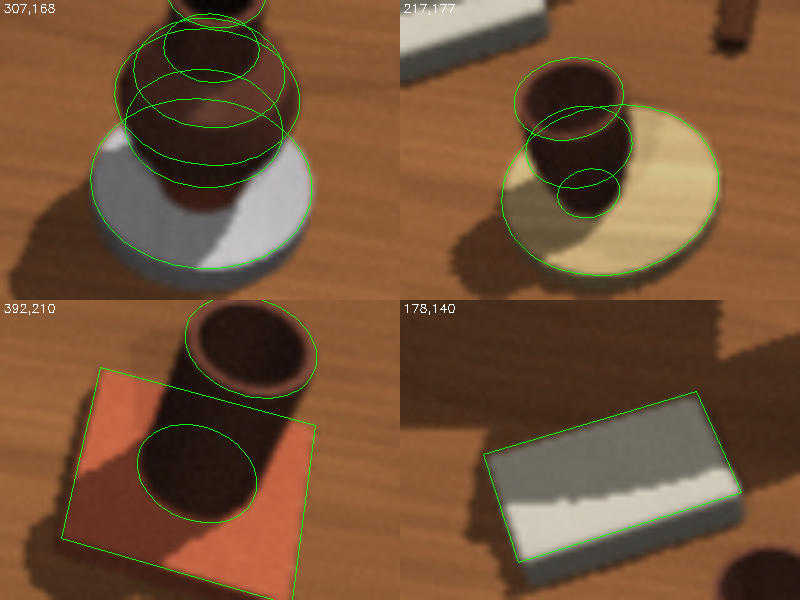

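The overlays show the fits lying on the edges in both views. The scene camera's stand-only fits are pulled off by dark side faces, so I use mainly the top ones. The pots agree to about 3 mm between cameras. The order will be cup to slab, brush pot to bat, jar to tile, then cup to chuck.

```bash
cat >> h.py <<'E'
from scipy.spatial.transform import Rotation as Rn
SP=dict(chuck=(515.3,94.2),bat=(587.8,-125.6),tile=(606.2,307.8),slab=(478.7,-271.4))
GH=dict(cup=58,brushpot=75,jar=80); GF=dict(cup=12,brushpot=20,jar=25); ZT=280
def quat(a):
    c,s=np.cos(a),np.sin(a); q=Rn.from_matrix(np.c_[[s,-c,0],[0,0,-1],[c,s,0]]).as_quat(); return [q[3],*q[:3]]
def fz(): return np.array(env.get_obs()["ft_force"])
def tcpz(pot,foot): return foot+GH[pot]-2   # grasp point is 2 mm behind (above) the TCP
def pick(pot,xy,foot,a):
    env.goto([*xy,ZT-30],quat(a)); f0=fz(); z=tcpz(pot,foot)
    env.move_l([*xy,z],speed=150); print("down",(fz()-f0).round(1)); env.close(GF[pot]); g=env.get_obs()["finger_gap"]
    env.move_l([*xy,z+40],speed=60); env.move_l([*xy,ZT],speed=200)
    o=env.get_obs(); print(pot,"gap",round(g,1),round(o["finger_gap"],1),"dF",(fz()-f0).round(1),"t",round(o["t"],1))
def place(pot,xy,foot,a,above=4,low=-2.5,step=.5,thr=1.5,rel=True):
    env.goto([*xy,ZT],quat(a)); z=tcpz(pot,foot)
    env.move_l([*xy,z+25],speed=200); env.move_l([*xy,z+above],speed=40); env.dwell(.2); f0=fz()
    d=above; df=0
    while d>low:
        d-=step; env.move_l([*xy,z+d],speed=15); df=fz()-f0
        if df[2]>thr: break
    print(pot,"contact at d",d,"dF",np.round(df,1))
    if rel: release(xy,z+d)
def release(xy,z):
    env.open_gripper(); env.move_l([*xy,z+60],speed=60); env.move_l([*xy,ZT],speed=250); print("t",round(env.get_obs()["t"],1))
E
python3 - <<'E'
from h import *
print(Rn.from_quat(np.roll(env.get_obs()["ee_rot"],-1)).as_matrix().round(2).tolist())
for n,xy in SP.items():
    print(n,[(d,None if (j:=env.solve_ik([*xy,150],quat(np.radians(d)))) is None else round(j[5],2)) for d in range(0,360,30)], env.solve_ik([*xy,ZT],quat(0)) is not None)
env.open_gripper()
pick("cup",(593.2,-134.3),15,0)
f=env.grab_frame("scene"); save(f,"cup_up.png",(180,100,340,220),4)
E
```

```text
[[-0.93, 0.0, 0.37], [-0.37, -0.0, -0.93], [-0.0, -1.0, 0.0]]
chuck [(0, np.float64(0.08)), (30, np.float64(-0.44)), (60, np.float64(-0.96)), (90, np.float64(-1.49)), (120, np.float64(-2.01)), (150, np.float64(-2.54)), (180, None), (210, None), (240, np.float64(2.18)), (270, np.float64(1.65)), (300, np.float64(1.13)), (330, np.float64(0.61))] True
bat [(0, np.float64(-0.3)), (30, np.float64(-0.82)), (60, np.float64(-1.34)), (90, np.float64(-1.87)), (120, np.float64(-2.39)), (150, None), (180, None), (210, np.float64(2.32)), (240, np.float64(1.8)), (270, np.float64(1.27)), (300, np.float64(0.75)), (330, np.float64(0.23))] True
tile [(0, np.float64(0.39)), (30, np.float64(-0.13)), (60, np.float64(-0.65)), (90, np.float64(-1.18)), (120, np.float64(-1.7)), (150, np.float64(-2.22)), (180, None), (210, None), (240, np.float64(2.49)), (270, np.float64(1.97)), (300, np.float64(1.44)), (330, np.float64(0.92))] True
slab [(0, np.float64(-0.61)), (30, np.float64(-1.13)), (60, np.float64(-1.66)), (90, np.float64(-2.18)), (120, None), (150, None), (180, np.float64(2.53)), (210, np.float64(2.01)), (240, np.float64(1.49)), (270, np.float64(0.96)), (300, np.float64(0.44)), (330, np.float64(-0.09))] True
down [ 0.2 -0.5 -0.3]
cup gap 53.1 53.0 dF [-0.8 -0.5 -1.1] t 7.3
```

View pics/cup_up.png

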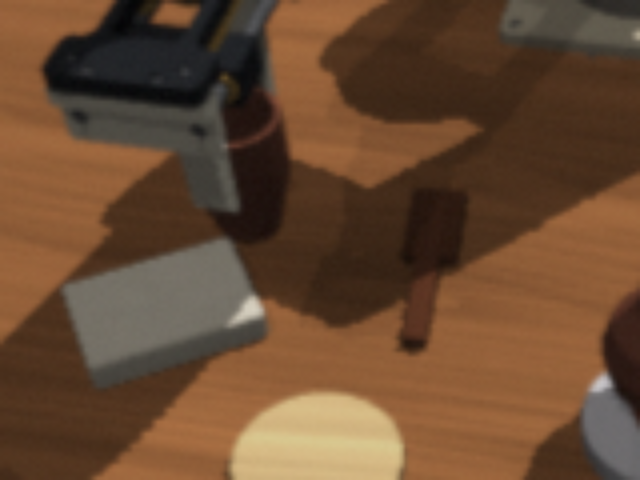

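Picture: the cup is held upright by its straight part and the bat is empty (crop ~(320,440)). Next the cup goes to the slab, and I refit the bare bat.

Run:
```python
from h import *
place("cup",SP["slab"],25,0)
env.goto([480,60,330],quat(0)) if False else None
pick("brushpot",(600.3,309.8),18,0)
f=env.grab_frame("scene"); t=env.grab_frame("top")
print("bat",fit([t],'bat',SP['bat'],w=70,h=70)[0::2],"tile",fit([t],'tile',[*SP['tile'],-.16],w=80,h=80)[0::2])
print("cup on slab",fit([t],'slab',[*SP['slab'],-.96],'cup',SP['slab']), fit([f],'slab',[*SP['slab'],-.96],'cup',SP['slab']))
save(f,"bp_up.png",None,1.25)
```

```text
cup contact at d -0.5 dF [-3.7  0.9  6.6]
t 14.9
down [-1.  -1.1 -0.1]
brushpot gap 56.2 56.0 dF [-1. -1. -2.] t 20.7
bat (array([ 588.07880299, -126.32273803]), np.float64(33.1875)) tile (array([ 6.06485954e+02,  3.06091643e+02, -1.72958421e-01]), np.float64(438.5))
cup on slab (array([ 478.51415171, -271.31247822,   -0.95498215]), array([ 478.72969287, -272.04125694]), np.float64(211.5625)) (array([ 476.0261689 , -272.90626463,   -0.95617876]), array([ 473.72512917, -274.7679156 ]), np.float64(161.875))
```

View pics/bp_up.png

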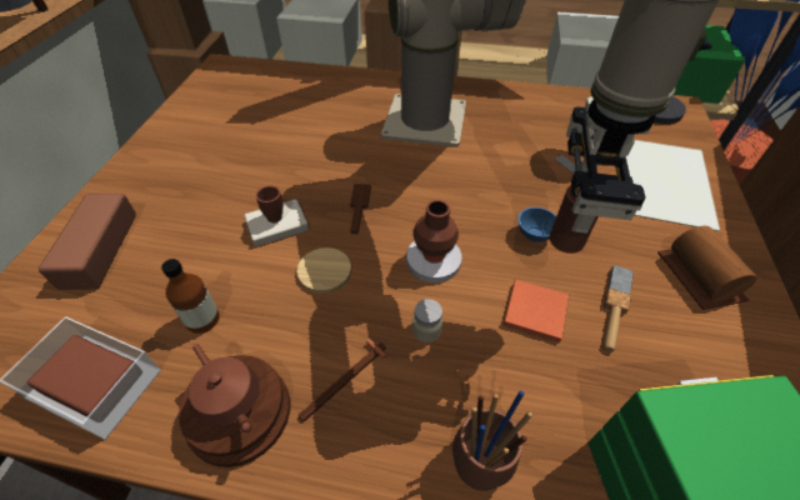

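Picture: the cup stands upright on the slab at (270,205), the brush pot is held at (572,220), and the bat (323,270) and tile (537,310) are bare. The bystanders haven't moved.

Run:
```python
from h import *
place("brushpot",(588,-126.2),15,0,step=.3)
t=env.grab_frame("top"); f=env.grab_frame("scene")
print("tile",fit([t],'tile',[606.5,307,-.17],w=70,h=70)[0::2],fit([f],'tile',[606.5,307,-.17],w=70,h=70)[0::2])
pick("jar",(514.6,93.8),62,0)
t=env.grab_frame("top"); f=env.grab_frame("scene")
print("bat",fit([f],'bat',[588,-126],'brushpot',[588,-126]))
save(f,"jar_up.png",None,1.25)
```

```text
brushpot contact at d -0.19999999999999912 dF [-2.7 -0.7  2.2]
t 30.3
tile (array([ 6.06347382e+02,  3.05663219e+02, -1.71952757e-01]), np.float64(89.0625)) (array([ 5.95128215e+02,  3.08013751e+02, -1.65620271e-01]), np.float64(184.75))
down [ 0.7 -0.7  0.5]
jar gap 46.1 46.0 dF [-0.8  0.7 -5.2] t 34.5
bat (array([ 577.17402991, -130.32108714]), array([ 586.39113885, -126.73743018]), np.float64(690.5))
```

View pics/jar_up.png

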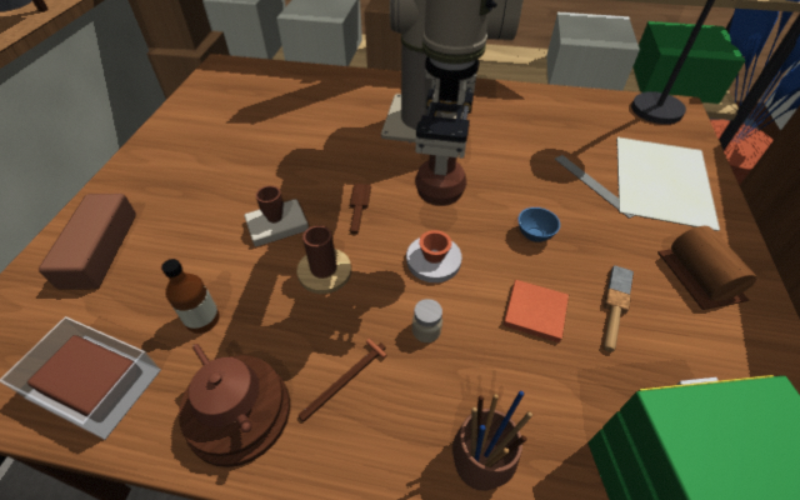

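Picture: the jar is held upright, the brush pot is upright on the bat at (322,255), and the chuck is free at (434,250) with its red ring visible. Next the jar goes to the tile, then I measure the chuck and cup up close.

Run:
```python
from h import *
place("jar",(606.2,306.7),18,0,step=.3)
env.goto([500,-180,330],quat(np.pi*5/3)) if False else None
fs={n:env.grab_frame(n) for n in("top","scene")}
POT["none"]=[(0,1),(1,1)]; 
from h import RIM
for n,f in fs.items():
    # ring mask: red clay
    hsv=cv2.cvtColor(f["pixels"],cv2.COLOR_RGB2HSV).astype(int); c=proj(f,[[515,94,50]])[0].astype(int); m=np.zeros(hsv.shape[:2],np.uint8)
    sl=np.s_[c[1]-22:c[1]+22,c[0]-22:c[0]+22]; m[sl]=((hsv[...,0]<=11)&(hsv[...,1]>100))[sl]
    k,l,s,ce=cv2.connectedComponentsWithStats(m); i=1+np.argmax(s[1:,4]); hull=cv2.convexHull(np.argwhere(l==i)[:,::-1].astype(np.int32)); M=cv2.moments(hull)
    tgt=np.array([M["m10"],M["m01"]])/M["m00"]
    x=np.array([515.,94.])
    def cen(x):
        h=cv2.convexHull(np.r_[proj(f,ring(*x,62,34)),proj(f,ring(*x,20,34))].astype(np.float32)); M=cv2.moments(h); return np.array([M["m10"],M["m01"]])/M["m00"]
    from scipy.optimize import fsolve
    print(n,"ring",fsolve(lambda x:cen(x)-tgt,x).round(1),"area",s[i,4],"hull",cv2.contourArea(hull))
    print("tile/jar",[v.round(1) if hasattr(v,'round') else v for v in fit([f],'tile',[606.3,306.5,-.17],'jar',[606,307])])
x=(515.3,94.2)
cv=[ring(*x,20,58),ring(*x,62,34),ring(*x,62,24.5)]; tl=[rect(606.3,306.5,18,105,105,-.17)]+[ring(606.2,306.7,18+a,r) for a,r in POT['jar']]
bl=[ring(588,-126.2,15,56)]+[ring(588,-126.2,15+a,28) for a in(0,100)]; sl=[ring(*SP["slab"],25+a,r) for a,r in POT["cup"]]
for n in fs: montage([crop(fs[n],proj(fs[n],[[*p,40]])[0],c) for p,c in((x,cv),((606,307),tl),((588,-126),bl),(SP["slab"],sl))],"n_%s.png"%n)
```

```text
jar contact at d -0.19999999999999912 dF [-2.3 -0.7  2.8]
t 43.6
top ring [516.4  95.3] area 395 hull 480.0
tile/jar [array([ 6.065e+02,  3.077e+02, -2.000e-01]), array([607.6, 305.7]), np.float64(185.9)]
scene ring [503.7  94.2] area 513 hull 498.5
tile/jar [array([ 5.941e+02,  3.086e+02, -2.000e-01]), array([604.4, 306.5]), np.float64(355.7)]<stdin>:17: RuntimeWarning: The iteration is not making good progress, as measured by the 
 improvement from the last ten iterations.
```

View pics/n_top.png

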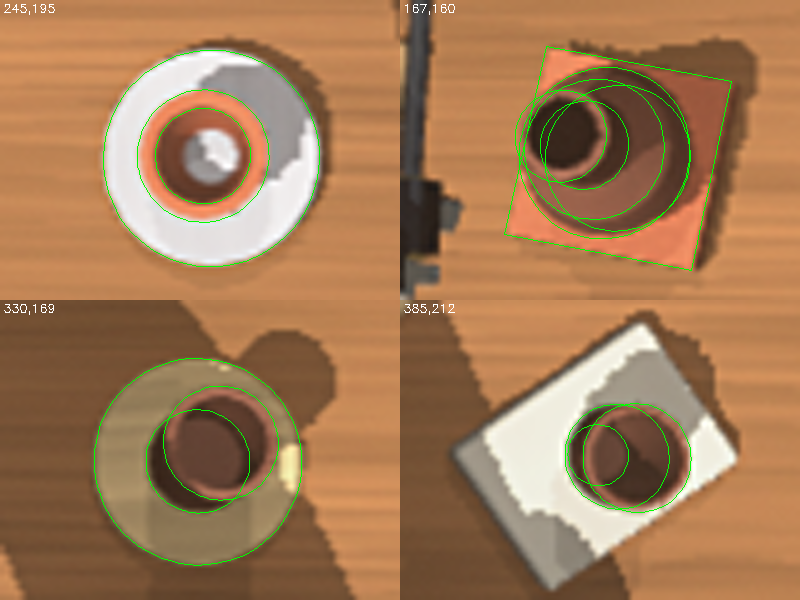

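View pics/n_scene.png

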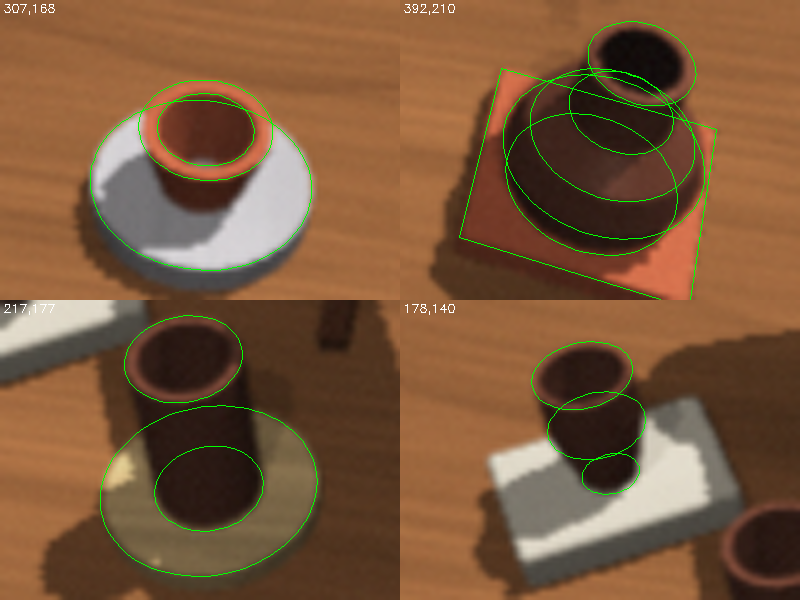

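The overlays show all four stands and pots within about 2 mm of the model: chuck ring, jar on tile, brush pot on bat, cup upright on slab. Next I regrip the cup with the jaws turned 90°, which centres the other axis, and lower it into the chuck.

Run:
```python
from h import *
a=np.radians(270); xy=(515.4,94.4)
pick("cup",(478.7,-271.6),25,a)
place("cup",xy,31,a,above=9,low=0.4,step=.3,thr=1.2,rel=False)
o=env.get_obs(); print(o["ee_pos"],o["ft_force"],o["t"])
fs=[env.grab_frame(n) for n in("scene","top")]
z=o["ee_pos"][2]-tcpz("cup",0)
montage([crop(f,proj(f,[[*xy,60]])[0],[ring(*xy,20,58),ring(*xy,62,34),ring(*xy,z+75,26.5),ring(*xy,z+38,26.5)]) for f in fs],"chuckcup.png")
```

```text
down [-0.2 -1.  -0.2]
cup gap 53.0 53.0 dF [ 0.1 -0.5 -2.8] t 49.5
cup contact at d 8.099999999999998 dF [-0.5 -1.3  1.5]
[515.38225817  94.40378375  95.07114621] [-0.08066174 -0.71003673 -0.52843292] 53.4167
```

View pics/chuckcup.png

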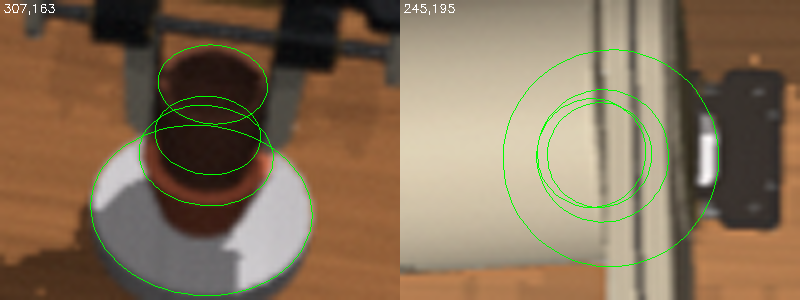

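The picture shows the cup upright inside the ring. That 1.5 N could be noise or a light side touch, so I go on with averaged force readings.

Run:
```python
from h import *
def mf(n=8):
    v=[]
    for _ in range(n): env.dwell(.03); v.append(fz())
    return np.mean(v,0)
x,y=515.4,94.4; z=tcpz("cup",31)
env.move_l([x,y,z+12],speed=20); f0=mf(12)
d=9.
while d>.8:
    d-=.7; env.move_l([x,y,z+d],speed=15); df=mf()-f0; print(round(d,1),df.round(2))
    if np.linalg.norm(df)>3: break
```

```text
8.3 [-0.1  -0.02  0.3 ]
7.6 [-0.08  0.01 -0.08]
6.9 [-0.02 -0.02 -0.05]
6.2 [ 0.1  -0.17  0.28]
5.5 [-0.1   0.14  0.34]
4.8 [ 0.04 -0.28 -0.07]
4.1 [-0.06 -0.21  0.3 ]
3.4 [-0.27  0.05  0.07]
2.7 [-0.04 -0.11  0.26]
2.0 [-0.33  0.46  0.36]
1.3 [-0.2 -0.1 -0.2]
0.6 [-0.5   0.75  0.14]
```

The early contact was noise. The cup is 0.6 mm above its nest with almost no force, so I release it and check.

Run:
```python
from h import *
x,y=515.4,94.4; release((x,y),tcpz("cup",31)+.6)
env.goto([300,-480,300],quat(np.radians(300)))
fs=[env.grab_frame(n) for n in("scene","top")]
cv=[ring(515.3,94.2,20,58),ring(515.3,94.2,62,34),ring(515.3,94.2,106,26.5)]
tl=[rect(606.3,306.5,18,105,105,-.17)]+[ring(606.2,306.7,18+a,r) for a,r in POT['jar']]
bl=[ring(588,-126.2,15,56)]+[ring(588,-126.2,15+a,28) for a in(0,100)]
L=[crop(f,proj(f,[[*p,40]])[0],c,s=3,w=84,h=66) for p,c in(((515,94),cv),((606,307),tl),((588,-126),bl)) for f in fs]
cv2.imwrite("pics/final.png",np.vstack([np.hstack(L[::2]),np.hstack(L[1::2])]))
print(env.get_obs()["t"])
for q,z in dict(bowl=25,glassjar=50,sprayer=120).items(): print(q,[np.round(r["location"]).tolist() for f in fs for r in env.recognise(f,q)[:1]])
```

```text
t 63.3
65.5583
bowl [[433.0, 181.0], [201.0, 268.0]]
glassjar [[342.0, 256.0], [282.0, 164.0]]
sprayer [[152.0, 239.0], [451.0, 142.0]]
```

View pics/final.png

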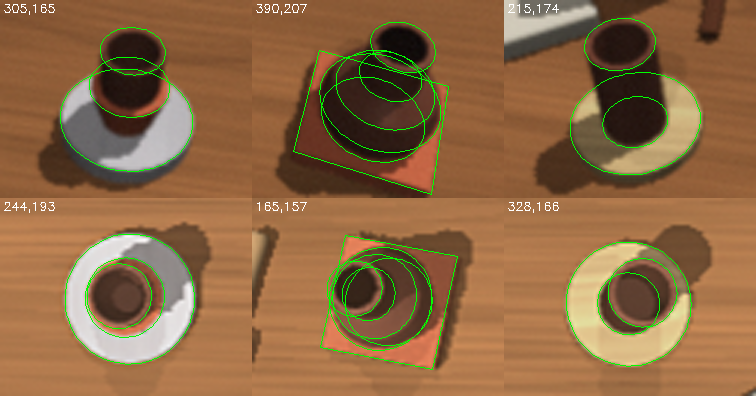

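The picture shows the cup upright in the chuck with its rim on the model ring for a foot at 31 mm. The jar is centred on the tile, the brush pot is centred on the bat, and the bystanders are at their starting pixels.

```bash
python3 -c "
from bench import env
env.dwell(.3); print(env.close_job())"
```

```text
the job is handed in; nothing more can be done
None
```

All three pots are on their own stands, and I handed the job in at about 66 s; no verdict is reported.

**What I did:** I stood the cup on the plaster slab and let go of it. I then moved the brush pot to the bat and the jar to the tile. Last, I regripped the cup with the jaws turned 90° and lowered it into the chuck, letting go 0.6 mm above its nest with under 1 N of force on it.

**Last checks:** In both cameras the jar, brush pot and cup are upright and within about 2–3 mm of where the models put them. The cup's rim is where it should be with its foot 31 mm above the bench. The bowl, glass jar and amber bottle were found within about 3 pixels (under 10 mm) of where they started.

**What disagreed:**
- **Stand positions:** fits from the scene camera alone put the stands about 10 mm off in x, because their side faces are dark. I used the top-camera fits for the stands, and the outlines drawn from them match both pictures.
- **Chuck contact:** the force reading showed a touch 8 mm above the nest. It did not come back with averaged readings, so it was noise.
- **Set-down forces:** when the pots touched down I read 6.6 N for the cup on the slab, 2.2 N for the brush pot and 2.8 N for the jar, all well under the 50 N limit.

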